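# Put two mixed-up workshop kits right and complete them

### The job

Make up the two kits: the big nut, the flanged bush and the tape roll belong in the three-compartment tray, the hole saw and the oil can in the two-compartment tray, each standing upright on the floor of a compartment of its own. The big nut and the hole saw have been put into each other's tray, and the rest has to come from the stock on the bench. Set things down rather than dropping them, and leave the small nut and the plain bush where they are.

Things in the scene. Friction and masses are not known exactly. Their poses are not given: they have to be found in the camera images.
- tray_three: Low fixed plywood tray, walls 4 mm thick, floor 5 mm thick, rim and dividers 15 mm high above the bench. 76 mm (x) by 220 mm (y), three square compartments, each 68 mm inside, in a row along the tray's own y axis, centred at y = -72, 0 and +72 mm. Origin: centre of the underside, on the bench; z up. At the start the hole saw stands in the +72 mm compartment and the other two are empty.
- tray_two: Low fixed plywood tray, walls 4 mm thick, floor 5 mm thick, rim and dividers 15 mm high above the bench. 76 mm (x) by 148 mm (y), two square compartments, each 68 mm inside, centred at y = -36 and +36 mm on the tray's own y axis. Origin: centre of the underside, on the bench; z up. At the start the big nut is in one compartment and the oil can in the other, either way round.
- big_nut: Large plain steel hexagon nut, 46 mm across flats, 53 mm across corners, 36 mm high, about 0.3 kg, lying flat with its bore (shown as a dark disc; solid) upward. Origin: centre of the underside; z up; flats face along its own x axis and every 60 degrees from it. Starts in the two-compartment tray.
- hole_saw: Dark steel hole saw standing on its teeth: a solid-topped cylinder 48 mm in diameter and 40 mm high, on top a hub 26 mm in diameter and 6 mm high, then an upright shank 10 mm in diameter; 70 mm high in all, about 0.2 kg. Origin: centre of the underside; z up. Starts in the three-compartment tray.
- oil_can: Small bare-metal oil can, 44 mm in diameter, straight to 44 mm, then a cone and a thin spout, 74 mm high in all, about 0.15 kg. Origin: centre of the underside; z up. It already stands in the tray where it belongs, the two-compartment one.
- flanged_bush: Brass bush standing on its flange: flange 50 mm in diameter and 8 mm thick, above it a tube 34 mm in diameter up to 44 mm, top shown with a dark bore (solid), about 0.2 kg. Origin: centre of the underside; z up. Starts on the bench among the stock, in the row beyond the trays.
- tape_roll: Roll of grey tape lying flat, 52 mm in outer diameter, 38 mm high, with a cardboard core, about 0.08 kg, stiff. Origin: centre of the underside; z up. Starts on the bench among the stock, in the row beyond the trays.
- small_nut: Spare: steel hexagon nut like the big one but 30 mm across flats and 26 mm high. Stays where it stands on the bench, in the row of stock. Origin: centre of the underside.
- plain_bush: Spare: brass bush without a flange, 34 mm in diameter and 44 mm high. Stays where it stands on the bench, in the row of stock. Origin: centre of the underside.

How it is judged:
By the outcome, as a careful person would: the job done as asked, in the order asked, and still so for the second after the job is handed in, with the robot touching nothing.
It also fails if it takes over 99 s, if anything falls off the work surface, if the arm or the gripper's body presses on something with over 40 N, if the wrist force passes 120 N, or if a joint passes its speed limit or range.

### The arm

A 6-joint arm with a two-finger parallel gripper is mounted at the origin on the work surface. World frame = base frame: x ahead of the robot, y to its left, z up, the work surface at z = 0. Lengths are in m, angles in rad, forces in N, time in s.
With the tool pointing down it reaches from about 0.25 to 0.725 m from the base axis. Payload 4 kg.
Tool frame: the origin (TCP) lies at the very end of the fingers, on their centre line; the grasp point (between the pads) lies 19 mm behind it; z points along the fingers, y is the line along which they close (so a half turn about z gives the same grasp; the last joint's range is limited). The gripper opens to 85 mm and grips with 20 to 120 N. Pads are 22 mm wide; open, the fingers measure 114 mm over their backs; the gripper's body (76 mm by 85 mm) begins 54 mm behind the grasp point. The pads swing forward as they close: fully open they stand 13 mm farther back than shut.
Start: joints at [1.118, 0.241, 0.005, 1.335, 0, 1.571], TCP at [0.219, 0.45, 0.231] pointing down, gripper open.
Joint ranges: [-2.72, 2.72], [-1.05, 1.87], [-1.09, 1.28], [-1.99, 2.15], [-1.42, 1.44], [-3.14, 3.14]. Speed limits (rad/s): [2.79, 2.79, 3.14, 3.14, 3.14, 3.14].

### API

Orientations are given as a unit quaternion [x, y, z, w].
In Python, from workcell import bot, vision, workorder gives the robot as it stands.
- The arm moves only by the shell command python3 -m creep 'ROWS' [OPENING]. ROWS is JSON, a list of rows, each a list of 2 entries, a list of its own where there are three numbers: the shift along the tool's x, y, z in mm, then the turn, a rotation vector about the tool's x, y, z in rad. In form: [[[dx, dy, dz], [wx, wy, wz]], ...]. A call has 1 to 12 rows; each row shifts and turns the commanded pose from where the row before left it, along the tool's axes as they then stand; what a row does not reach is not made up. A row lasts 1/8 s, in which the tool goes at most 62.5 mm and 10.7 degrees, less where a joint would pass 70% of its speed; a pose out of reach is approached as far as the arm can. A call is refused whole if a number of a shift passes 62.5 or a number of a turn 0.188, either way. A call with a gripper value outside its range is refused whole. OPENING is the finger opening in mm, from 0 to 85.4, set as the call begins (- or left out, the last holds). The fingers move at their own pace and stop on an object; the grip force is fixed at half the most. Time passes only in rows, so rows that do not move let the fingers close. It gives the time, the measured TCP pose, the force, the opening and the grip force at its end, in the units of the state.
- bot.get_obs(): the state, without advancing time (a new reading comes with each control period).
- vision.camera(name): name is "side" or "top"; returns a dict with "image" (480x640x3 uint8, blue, green, red), "z_map" (480x640 float32, m along the optical axis (not along the pixel's ray), 0 where there is no reading), "K" (3x3 intrinsics, pixels), "rvec" (rotation vector, rad) and "tvec" (3), from world to camera coordinates, as OpenCV has them. Camera axes: x right, y down, z forward; pixel columns grow to the right and rows downward; lengths in m; the calibration is good to about 2 mm. A picture is of the moment at which its call begins.
- workorder.job_done(): hands the job in; it is judged then, once.
Trained networks look in a picture, given as the dict that the camera call returned (one of the last four; its "shot" number tells which), for a name from the list of things; names that differ only in an ending like _2 or _b are one class to them, and where a whole thing is asked for, a point or a joint stands for the part that bears it (a point fixed in the world has none). Each returns a list of dicts, best first, with "score" (0 to 1); they miss things now and then, are a little off and sometimes report something else, mostly with a low value. They report only what shows in the picture. A call takes as long as a camera call.
- vision.spot_in(picture, query): "position" ([column, row] in pixels, amid what is visible of it).
- vision.place_of(picture, query): "position" ([column, row] in pixels: a listed point, or the origin of a listed thing).
The state is a dict: "clock": time; "joint_pos": joint angles; "joint_vel": joint speeds; "tau": joint torques, N m; "eef_pos": TCP position; "tool_rot": TCP orientation; "ft_force": force on the tool from outside, world axes, zero at the start; "ft_torque": the same for the moment, N m; "grip_width": finger opening in m; "grasp_force": force on a finger pad.
Only numpy, scipy, OpenCV 4.12 (cv2) and the standard library are available. Lean on these libraries where they do the work, as an engineer would, in place of code of your own. Each camera call takes 0.05 s, during which the arm holds its last target. There are 200 camera calls.

## Working session

There is one attempt and no reset: what is moved stays moved. The work goes in short steps, Python scripts to look and compute and a shell command to move; the robot and the scene stay as the last step left them, time stands still between calls to the robot, and variables do not carry over. Pictures are saved under pics/ and viewed, at most 14 in all, crops included, and the job is handed in when it is done.

```bash
mkdir -p pics; ls; python3 - <<'E'
from workcell import bot, vision
import cv2
o=bot.get_obs(); print({k:o[k] for k in ("clock","eef_pos","tool_rot","grip_width")})
for n in ("top","side"):
    p=vision.camera(n); cv2.imwrite(f"pics/{n}0.png",p["image"]); print(n,p["K"].tolist(),p["rvec"],p["tvec"])
    for q in "tray_three tray_two big_nut hole_saw oil_can flanged_bush tape_roll small_nut plain_bush".split():
        print(q,[(r["position"],r["score"]) for r in vision.place_of(p,q)[:3]])
E
```

```text
pics
{'clock': 0.0, 'eef_pos': array([0.21847367, 0.44904191, 0.23040947]), 'tool_rot': array([ 2.24458662e-01,  9.74483062e-01, -1.01106561e-03, -2.20726795e-04]), 'grip_width': 0.08522967433899294}
top [[551.2766007106295, 0.0, 321.54564318769707], [0.0, 551.2766007106295, 233.6038906151043], [0.0, 0.0, 1.0]] [ 2.12751819 -2.16657067  0.21342147] [0.02635644 0.54825512 0.73937421]
tray_three [([473.7, 285.2], 0.64), ([194.0, 315.3], 0.31)]
tray_two [([196.5, 316.5], 0.75)]
big_nut [([169.7, 306.2], 0.79)]
hole_saw [([429.6, 290.1], 0.68)]
oil_can [([218.0, 319.8], 0.6)]
flanged_bush [([364.2, 176.4], 0.95), ([430.7, 290.2], 0.61)]
tape_roll [([280.2, 162.1], 0.84)]
small_nut [([464.1, 160.4], 0.78), ([474.8, 284.6], 0.34)]
plain_bush [([196.4, 195.2], 0.65)]
side [[552.5748982891499, 0.0, 313.93825573571615], [0.0, 552.5748982891499, 237.99444349165034], [0.0, 0.0, 1.0]] [ 2.1983362  -0.75175415  0.34534717] [-0.43173844  0.28625614  0.69388108]
tray_three [([366.2, 383.6], 0.78)]
tray_two [([202.0, 236.6], 0.61), ([453.2, 319.8], 0.43)]
big_nut [([195.1, 224.6], 0.84)]
hole_saw [([331.8, 352.0], 0.58)]
oil_can [([203.7, 250.1], 0.89)]
flanged_bush [([380.8, 268.8], 0.58)]
tape_roll [([336.8, 221.1], 0.97)]
small_nut [([456.8, 318.4], 0.67)]
plain_bush [([283.1, 202.0], 0.73)]
```

View pics/top0.png

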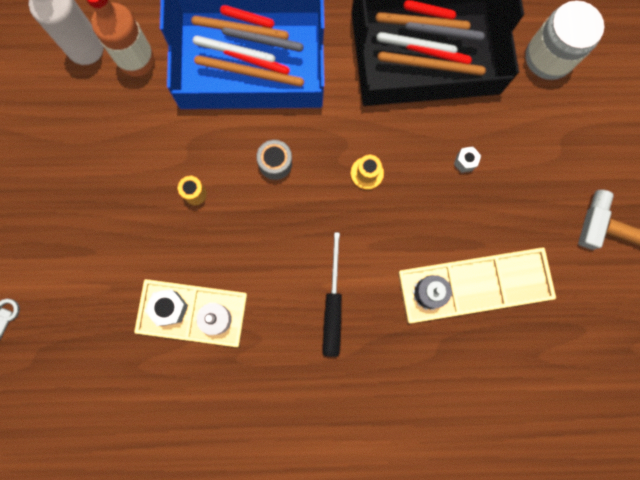

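View pics/side0.png

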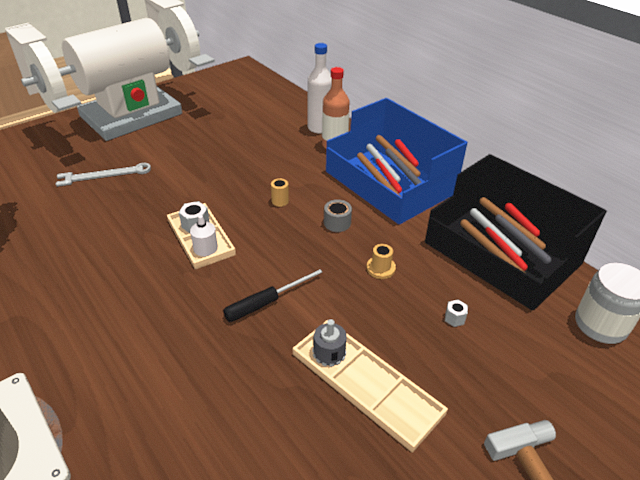

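The top view shows tray_two centred near (191,313), with the nut at (165,307) and the can at (213,319). Tray_three is near (477,285), with the hole saw at (434,291). The tape is at (274,158), the flanged bush at (369,170), the small nut at (468,159) and the plain bush at (190,188). The side view agrees, and this matches the networks. Next I measure them in the depth cloud.

```bash
cat > h.py <<'E'
import numpy as np, cv2
from workcell import bot, vision
def cloud(p):
    R=cv2.Rodrigues(np.array(p["rvec"]))[0]; z=p["z_map"]; v,u=np.mgrid[:480,:640]
    K=p["K"]; c=np.stack([(u-K[0,2])*z/K[0,0],(v-K[1,2])*z/K[1,1],z],-1)
    w=(c-np.array(p["tvec"]).ravel())@R; w[z==0]=np.nan
    return w
def around(w,uv,r,lo,hi):
    v,u=np.mgrid[:480,:640]; m=(np.hypot(u-uv[0],v-uv[1])<r)&(w[...,2]>lo)&(w[...,2]<hi)
    return w[m]
E
python3 - <<'E'
from h import *
p=vision.camera("top"); w=cloud(p)
R=cv2.Rodrigues(p["rvec"])[0]; print("cam",-R.T@p["tvec"].ravel(), "bench z",np.nanmedian(w[360:470,150:500,2]))
for n,uv,r,lo,hi in [("nut",(165,307),26,.033,.06),("saw",(434,291),28,.037,.0465),("saw_shank",(434,291),28,.055,.09),("can_top",(213,319),26,.055,.1),("can",(213,319),28,.03,.1),
  ("bush",(369,170),28,.035,.06),("bushflange",(369,172),28,.004,.012),("tape",(274,158),28,.03,.06),("snut",(468,159),20,.02,.04),("pbush",(190,188),20,.036,.06)]:
    q=around(w,uv,r,lo,hi); 
    (c,s,a)=cv2.minAreaRect(q[:,:2].astype(np.float32)*1000); (cc,rr)=cv2.minEnclosingCircle(q[:,:2].astype(np.float32)*1000)
    print(n,len(q),"rect",np.round(c,1),np.round(s,1),round(a,1),"circ",np.round(cc,1),round(rr,1),"zmed",np.round(np.median(q[:,2]),4))
for n,uv,r in [("two",(191,313),62),("three",(477,285),85)]:
    q=around(w,uv,r,.003,.0175); c,s,a=cv2.minAreaRect(q[:,:2].astype(np.float32)*1000); print(n,np.round(c,1),np.round(s,1),round(a,1))
    q=around(w,uv,r,.011,.0175); c,s,a=cv2.minAreaRect(q[:,:2].astype(np.float32)*1000); print(n,np.round(c,1),np.round(s,1),round(a,1), np.round(cv2.boxPoints((c,s,a)),0).tolist())
# nut hexagon
q=around(w,(165,307),26,.033,.06)[:,:2]*1000; q=q-np.mean(q,0)
for d in range(0,180,5):
    t=np.radians(d); e=q@[np.cos(t),np.sin(t)]; print(d,round(np.ptp(e),1),end="; ")
E
```

```text
cam [0.41739899 0.04108876 0.81978189] bench z -0.00044536133132822134
nut 1002 rect [449.7 237.7] [52.7 46.2] 38.8 circ [449.5 237.5] 26.8 zmed 0.0409
saw 581 rect [ 464.1 -141.7] [46.8 46.7] 84.2 circ [ 464.  -141.9] 24.2 zmed 0.0441
saw_shank 64 rect [ 464.5 -141.6] [9.4 9.2] 15.4 circ [ 464.4 -141.5] 4.9 zmed 0.0739
can_top 331 rect [432.6 169.8] [27.8 28.9] 52.9 circ [432.7 169.3] 15.7 zmed 0.0583
can 844 rect [432.2 169.3] [42.6 42.6] 0.3 circ [432.3 169.8] 22.0 zmed 0.0535
bush 425 rect [648.7 -55.5] [32.2 33. ] 85.2 circ [648.6 -55.9] 17.1 zmed 0.0437
bushflange 330 rect [643.9 -57.5] [55.9 42.3] 68.0 circ [647.  -58.8] 28.1 zmed 0.0076
tape 949 rect [666.7  84.2] [50.8 50.6] 23.2 circ [667.   84.6] 26.1 zmed 0.0368
snut 362 rect [ 665.5 -209.1] [30.1 33.8] 69.5 circ [ 665.8 -209.4] 17.2 zmed 0.0258
pbush 444 rect [619.9 205.5] [33.5 32.4] 44.4 circ [620.1 205.4] 17.1 zmed 0.0437
two [441.3 206.5] [165.9 166.4] 58.3
two [442.1 206.5] [149.1  76.1] 81.2 [[393.0, 139.0], [468.0, 127.0], [491.0, 274.0], [416.0, 286.0]]
three [ 472.1 -217.7] [240.8 236.5] 89.1
three [ 474.9 -212.4] [ 76.  221.5] 8.1 [[422.0, -108.0], [453.0, -327.0], [528.0, -317.0], [497.0, -97.0]]
0 48.3; 5 47.0; 10 46.5; 15 48.3; 20 49.6; 25 50.7; 30 51.7; 35 52.4; 40 52.7; 45 52.6; 50 52.1; 55 51.3; 60 50.0; 65 48.3; 70 47.4; 75 49.4; 80 51.0; 85 52.2; 90 53.1; 95 53.5; 100 53.6; 105 53.2; 110 52.4; 115 51.2; 120 49.7; 125 47.7; 130 46.6; 135 48.2; 140 49.6; 145 50.6; 150 51.4; 155 51.9; 160 51.9; 165 51.6; 170 50.9; 175 49.8;
```

```bash
cat >> h.py <<'E'
from scipy.spatial.transform import Rotation as Ro
def to(xyz,yaw=None):
    "tool-axis shift in mm to the world target (mm); turn to get tool y to yaw deg"
    o=bot.get_obs(); R=Ro.from_quat(o["tool_rot"]).as_matrix()
    d=R.T@(np.array(xyz)-1000*o["eef_pos"]); ya=np.degrees(np.arctan2(R[1,1],R[0,1]))
    print("t",round(o["clock"],2),"tcp",np.round(1000*o["eef_pos"],1),"yaw",round(ya,1),"shift",np.round(d,1),"n",np.ceil(max(abs(d))/60),"wz",None if yaw is None else round(np.radians(ya-yaw),3))
E
python3 - <<'E'
from h import *
p=vision.camera("top"); w=cloud(p); q=w.reshape(-1,3)
for lo,hi in [(-.08,-.03),(.05,.12)]:
    m=(q[:,1]>lo)&(q[:,1]<hi)&(q[:,0]>.705)&(q[:,2]>.02); print(lo,np.nanmin(q[m,0]),np.nanmax(q[m,2]))
to((449.5,237.5,200),8.5)
E
python3 -m creep '[[[0,0,0],[0,0,0.165]],[[0,0,0],[0,0,0.165]],[[0,0,0],[0,0,0.165]],[[0,0,0],[0,0,0.165]],[[0,0,0],[0,0,0.165]],[[0,0,0],[0,0,0.145]],[[0,0,0],[0,0,0]]]' 85
python3 -c "
from h import *
to((449.5,237.5,120),8.5)"
```

```text
-0.08 0.7581815001313302 0.12237117596673405
0.05 0.7559678727872696 0.06314304375575892
t 1.1 tcp [218.7 449.6 231.3] yaw 64.1 shift [-300.3  -89.8   31.3] n 6.0 wz 0.97
clock: 1.98
eef_pos: [0.2187, 0.4496, 0.2313]
tool_rot: [0.652, 0.758, -0.0, 0.0]
ft_force: [0.4, 0.3, 0.1]
grip_width: 0.0848
grasp_force: 0.0
t 1.98 tcp [218.7 449.6 231.3] yaw 8.6 shift [-244.1  196.6  111.3] n 5.0 wz 0.001
```

```bash
python3 -m creep '[[[-35,28,16],[0,0,0]],[[-35,28,16],[0,0,0]],[[-35,28,16],[0,0,0]],[[-35,28,16],[0,0,0]],[[-35,28,16],[0,0,0]],[[-35,28,16],[0,0,0]],[[-34,28.5,15],[0,0,0]],[[0,0,0],[0,0,0]],[[0,0,0],[0,0,0]]]' 72
python3 -c "
from h import *
to((449.5,237.5,18),8.5)"
```

```text
clock: 3.1
eef_pos: [0.4488, 0.2373, 0.1203]
tool_rot: [0.653, 0.758, -0.0, -0.0]
ft_force: [0.6, 0.4, 0.4]
grip_width: 0.0723
grasp_force: 0.0
t 3.1 tcp [448.8 237.3 120.3] yaw 8.5 shift [1.000e-01 7.000e-01 1.023e+02] n 2.0 wz 0.001
```

```bash
python3 -m creep '[[[0,0.7,30],[0,0,0]],[[0,0,30],[0,0,0]],[[0,0,25],[0,0,0]],[[0,0,12],[0,0,0]],[[0,0,5],[0,0,0]],[[0,0,0],[0,0,0]]]' 62
python3 -m creep '[[[0,0,0],[0,0,0]],[[0,0,0],[0,0,0]],[[0,0,0],[0,0,0]],[[0,0,0],[0,0,0]],[[0,0,0],[0,0,0]],[[0,0,0],[0,0,0]]]' 38
```

```text
clock: 3.85
eef_pos: [0.45, 0.2379, 0.0189]
tool_rot: [0.653, 0.758, 0.0, 0.0]
ft_force: [-1.0, 0.3, -0.8]
grip_width: 0.0625
grasp_force: 0.0
clock: 4.6
eef_pos: [0.4508, 0.2379, 0.0196]
tool_rot: [0.653, 0.757, 0.001, 0.0]
ft_force: [-0.3, -0.2, 6.7]
grip_width: 0.0445
grasp_force: 63.8
```

```bash
python3 -m creep '[[[0,0,-10],[0,0,0]],[[0,0,-30],[0,0,0]],[[0,0,-40],[0,0,0]],[[0,0,-20],[0,0,0]],[[0,0,0],[0,0,0]]]'
python3 -c "
from h import *
to((485.1,-283.7,120),8.5)"
```

```text
clock: 5.22
eef_pos: [0.4507, 0.2378, 0.1199]
tool_rot: [0.653, 0.757, 0.002, 0.001]
ft_force: [0.7, -0.7, -3.3]
grip_width: 0.0448
grasp_force: 63.0
t 5.22 tcp [450.7 237.8 119.9] yaw 8.5 shift [-520.8  -42.8   -0.8] n 9.0 wz -0.001
```

```bash
python3 -m creep '[[[-25,-2,0],[0,0,0]],[[-50,-4,0],[0,0,0]],[[-55,-4.8,0],[0,0,0]],[[-55,-4.5,0],[0,0,0]],[[-55,-4.5,0],[0,0,0]],[[-55,-4.5,0],[0,0,0]],[[-55,-4.5,0],[0,0,0]],[[-55,-4.5,0],[0,0,0]],[[-50,-4.5,0],[0,0,0]],[[-40,-3,0],[0,0,0]],[[-26,-2,0],[0,0,0]],[[0,0,0],[0,0,0]]]'
python3 -m creep '[[[0,0,0],[0,0,0]],[[0,0,0],[0,0,0]]]'
python3 -c "
from h import *
to((485.1,-283.7,20),8.5)"
```

```text
clock: 6.72
eef_pos: [0.483, -0.2856, 0.1162]
tool_rot: [0.654, 0.756, -0.0, -0.002]
ft_force: [-0.1, 0.0, -3.0]
grip_width: 0.0448
grasp_force: 62.8
clock: 6.98
eef_pos: [0.4838, -0.283, 0.1177]
tool_rot: [0.652, 0.758, -0.0, -0.001]
ft_force: [-0.3, 0.3, -2.4]
grip_width: 0.0443
grasp_force: 62.8
t 6.97 tcp [ 483.8 -283.   117.7] yaw 8.6 shift [-1.   1.2 97.7] n 2.0 wz 0.001
```

```bash
python3 -m creep '[[[-0.7,1,20],[0,0,0]],[[0,0,30],[0,0,0]],[[0,0,25],[0,0,0]],[[0,0,15],[0,0,0]],[[0,0,4],[0,0,0]],[[0,0,0],[0,0,0]],[[0,0,0],[0,0,0]]]'
python3 -m creep '[[[0,0,1.5],[0,0,0]],[[0,0,1],[0,0,0]],[[0,0,0],[0,0,0]],[[0,0,0],[0,0,0]]]'
```

```text
clock: 7.85
eef_pos: [0.4862, -0.2852, 0.0254]
tool_rot: [0.653, 0.757, 0.0, 0.001]
ft_force: [-0.4, -0.7, -2.0]
grip_width: 0.0448
grasp_force: 62.8
clock: 8.35
eef_pos: [0.4853, -0.2848, 0.0218]
tool_rot: [0.653, 0.757, -0.0, -0.0]
ft_force: [0.3, -0.2, -2.4]
grip_width: 0.045
grasp_force: 62.8
```

```bash
python3 -m creep '[[[0,0,1],[0,0,0]],[[0,0,1],[0,0,0]],[[0,0,0],[0,0,0]],[[0,0,0],[0,0,0]]]'
```

```text
clock: 8.85
eef_pos: [0.4853, -0.2848, 0.0198]
tool_rot: [0.653, 0.757, -0.0, -0.0]
ft_force: [-0.4, 0.3, -2.2]
grip_width: 0.0449
grasp_force: 62.8
```

```bash
python3 -m creep '[[[0,0,0.8],[0,0,0]],[[0,0,0],[0,0,0]],[[0,0,0],[0,0,0]]]'
python3 -m creep '[[[0,0,0.7],[0,0,0]],[[0,0,0],[0,0,0]],[[0,0,0],[0,0,0]]]'
```

```text
clock: 9.22
eef_pos: [0.4854, -0.2848, 0.0196]
tool_rot: [0.653, 0.757, 0.0, 0.0]
ft_force: [-2.6, 1.3, 5.0]
grip_width: 0.0447
grasp_force: 63.6
clock: 9.6
eef_pos: [0.4854, -0.2849, 0.0196]
tool_rot: [0.653, 0.757, 0.0, 0.0]
ft_force: [-3.5, 1.5, 8.9]
grip_width: 0.0444
grasp_force: 64.4
```

```bash
python3 -m creep '[[[0,0,-0.7],[0,0,0]],[[0,0,0],[0,0,0]],[[0,0,0],[0,0,0]],[[0,0,0],[0,0,0]]]' 64
python3 -m creep '[[[0,0,-15],[0,0,0]],[[0,0,-35],[0,0,0]],[[0,0,-45],[0,0,0]],[[0,0,-25],[0,0,0]],[[0,0,0],[0,0,0]],[[0,0,0],[0,0,0]]]' 72
python3 - <<'E'
from h import *
p=vision.camera("top"); w=cloud(p)
q=w.reshape(-1,3); m=(np.hypot(q[:,0]-.485,q[:,1]+.284)<.036)&(q[:,2]>.03)&(q[:,2]<.05); q=q[m]
print(len(q),cv2.minEnclosingCircle(q[:,:2].astype(np.float32)*1000),np.median(q[:,2]))
to((464.2,-141.7,140),8.5)
E
```

```text
clock: 10.1
eef_pos: [0.4854, -0.2848, 0.0188]
tool_rot: [0.653, 0.757, -0.0, -0.0]
ft_force: [-0.3, -0.3, -0.3]
grip_width: 0.064
grasp_force: 0.0
clock: 10.85
eef_pos: [0.485, -0.2846, 0.1387]
tool_rot: [0.653, 0.757, -0.0, -0.0]
ft_force: [0.1, -0.4, -0.2]
grip_width: 0.0722
grasp_force: 0.0
962 ((486.13226318359375, -284.40435791015625), 26.550064086914062) 0.04076745368380798
t 10.9 tcp [ 484.6 -284.3  138. ] yaw 8.5 shift [144.1   0.9  -1.8] n 3.0 wz -0.0
```

```bash
python3 -m creep '[[[25,0,0],[0,0,0]],[[45,0.4,0],[0,0,0]],[[45,0.5,0],[0,0,0]],[[29,0,0],[0,0,0]],[[0,0,0],[0,0,0]],[[0,0,20],[0,0,0]],[[0,0,35],[0,0,0]],[[0,0,35],[0,0,0]],[[0,0,20],[0,0,0]],[[0,0,0],[0,0,0]],[[0,0,0],[0,0,0]]]' 64
python3 -c "
from h import *
to((464.2,-141.7,18),8.5)"
```

```text
clock: 12.28
eef_pos: [0.4654, -0.1429, 0.0293]
tool_rot: [0.653, 0.757, 0.0, 0.0]
ft_force: [-0.1, 0.0, 0.3]
grip_width: 0.0641
grasp_force: 0.0
t 12.28 tcp [ 465.4 -142.9   29.3] yaw 8.4 shift [ 1.4 -1.1 11.3] n 1.0 wz -0.001
```

```bash
python3 -m creep '[[[0.8,-0.8,6],[0,0,0]],[[0,0,4.5],[0,0,0]],[[0,0,0],[0,0,0]],[[0,0,0],[0,0,0]]]' 64
python3 -m creep '[[[0,0,0],[0,0,0]],[[0,0,0],[0,0,0]],[[0,0,0],[0,0,0]],[[0,0,0],[0,0,0]],[[0,0,0],[0,0,0]],[[0,0,0],[0,0,0]]]' 40
python3 -m creep '[[[0,0,-10],[0,0,0]],[[0,0,-30],[0,0,0]],[[0,0,-45],[0,0,0]],[[0,0,-45],[0,0,0]],[[0,0,-20],[0,0,0]],[[0,0,0],[0,0,0]],[[0,0,0],[0,0,0]]]'
python3 -c "
from h import *
to((447.6,242.6,168),8.5)"
```

```text
clock: 12.78
eef_pos: [0.4642, -0.1416, 0.0187]
tool_rot: [0.653, 0.757, 0.0, 0.0]
ft_force: [0.8, -0.1, -0.6]
grip_width: 0.0639
grasp_force: 0.0
clock: 13.52
eef_pos: [0.4645, -0.1417, 0.0191]
tool_rot: [0.653, 0.757, 0.0, 0.0]
ft_force: [-1.0, -1.1, 5.2]
grip_width: 0.0452
grasp_force: 61.5
clock: 14.4
eef_pos: [0.4631, -0.1413, 0.1673]
tool_rot: [0.653, 0.757, -0.0, -0.001]
ft_force: [0.7, -0.1, -2.3]
grip_width: 0.0454
grasp_force: 61.7
t 14.4 tcp [ 463.1 -141.3  167.3] yaw 8.5 shift [382.   41.2  -0.4] n 7.0 wz -0.0
```

```bash
python3 -m creep '[[[20,2,0],[0,0,0]],[[40,4.2,0],[0,0,0]],[[50,5.5,0],[0,0,0]],[[55,6,0],[0,0,0]],[[55,6,0],[0,0,0]],[[55,6,0],[0,0,0]],[[50,5.5,0],[0,0,0]],[[37,4,0],[0,0,0]],[[20,2,0],[0,0,0]],[[0,0,0],[0,0,0]],[[0,0,0],[0,0,0]],[[0,0,0],[0,0,0]]]'
python3 -c "
from h import *
to((447.6,242.4,22),8.5)"
```

```text
clock: 15.9
eef_pos: [0.4486, 0.241, 0.1684]
tool_rot: [0.654, 0.757, -0.0, 0.0]
ft_force: [-0.1, -0.4, -1.1]
grip_width: 0.0455
grasp_force: 61.7
t 15.9 tcp [448.6 241.  168.4] yaw 8.4 shift [  1.6  -0.7 146.4] n 3.0 wz -0.002
```

```bash
python3 -m creep '[[[1,-0.5,20],[0,0,0]],[[0,0,35],[0,0,0]],[[0,0,40],[0,0,0]],[[0,0,30],[0,0,0]],[[0,0,15],[0,0,0]],[[0,0,4],[0,0,0]],[[0,0,0],[0,0,0]],[[0,0,0],[0,0,0]],[[0,0,0],[0,0,0]]]'
python3 -m creep '[[[0,0,0.8],[0,0,0]],[[0,0,0.7],[0,0,0]],[[0,0,0],[0,0,0]],[[0,0,0],[0,0,0]]]'
```

```text
clock: 17.02
eef_pos: [0.4485, 0.2436, 0.0254]
tool_rot: [0.653, 0.757, 0.001, 0.0]
ft_force: [0.3, -0.4, -2.2]
grip_width: 0.0451
grasp_force: 61.8
clock: 17.52
eef_pos: [0.4478, 0.2432, 0.0229]
tool_rot: [0.653, 0.757, -0.0, -0.0]
ft_force: [0.3, -0.7, -1.8]
grip_width: 0.0451
grasp_force: 61.8
```

```bash
python3 -m creep '[[[0,0,1.4],[0,0,0]],[[0,0,1],[0,0,0]],[[0,0,0],[0,0,0]],[[0,0,0],[0,0,0]]]'
python3 -m creep '[[[0,0,0.7],[0,0,0]],[[0,0,0.6],[0,0,0]],[[0,0,0],[0,0,0]],[[0,0,0],[0,0,0]]]'
```

```text
clock: 18.02
eef_pos: [0.4479, 0.2433, 0.0206]
tool_rot: [0.653, 0.757, -0.0, -0.0]
ft_force: [-0.1, 0.9, -2.3]
grip_width: 0.0451
grasp_force: 61.8
clock: 18.52
eef_pos: [0.4479, 0.2432, 0.0193]
tool_rot: [0.653, 0.757, 0.0, 0.0]
ft_force: [0.0, 0.7, -1.8]
grip_width: 0.0452
grasp_force: 61.8
```

```bash
python3 -m creep '[[[0,0,0.6],[0,0,0]],[[0,0,0],[0,0,0]],[[0,0,0],[0,0,0]]]'
```

```text
clock: 18.9
eef_pos: [0.4479, 0.2433, 0.0191]
tool_rot: [0.653, 0.757, 0.0, 0.0]
ft_force: [-2.0, -1.8, 3.3]
grip_width: 0.0452
grasp_force: 62.2
```

Contact; release, rise, and check.

```bash
python3 -m creep '[[[0,0,0],[0,0,0]],[[0,0,0],[0,0,0]],[[0,0,0],[0,0,0]],[[0,0,0],[0,0,0]]]' 66
python3 -m creep '[[[0,0,-15],[0,0,0]],[[0,0,-35],[0,0,0]],[[0,0,-45],[0,0,0]],[[0,0,-30],[0,0,0]],[[0,0,0],[0,0,0]],[[0,0,0],[0,0,0]]]' 76
python3 - <<'E'
from h import *
p=vision.camera("top"); q0=cloud(p).reshape(-1,3)
for n,x,y,lo,hi in [("saw",.448,.243,.037,.0465),("shank",.448,.243,.055,.1),("can",.432,.169,.03,.1)]:
    q=q0[(np.hypot(q0[:,0]-x,q0[:,1]-y)<.03)&(q0[:,2]>lo)&(q0[:,2]<hi)]
    print(n,len(q),cv2.minEnclosingCircle(q[:,:2].astype(np.float32)*1000) if len(q) else 0,np.median(q[:,2]))
to((666.8,84.4,140),8.5)
E
```

```text
clock: 19.4
eef_pos: [0.4479, 0.2433, 0.0186]
tool_rot: [0.653, 0.757, -0.0, 0.0]
ft_force: [0.7, -0.9, 0.2]
grip_width: 0.0658
grasp_force: 0.0
clock: 20.15
eef_pos: [0.4476, 0.243, 0.1437]
tool_rot: [0.653, 0.757, -0.0, -0.0]
ft_force: [-0.0, 0.6, 0.2]
grip_width: 0.076
grasp_force: 0.0
saw 615 ((447.7019958496094, 242.38365173339844), 24.28685760498047) 0.04433414603960011
shank 77 ((448.13336181640625, 242.62744140625), 5.363576412200928) 0.0730095562236587
can 837 ((432.509033203125, 169.58753967285156), 22.020788192749023) 0.053660142312899055
t 20.2 tcp [447.1 242.8 142.9] yaw 8.5 shift [-189.1  193.9    2.7] n 4.0 wz -0.0
```

```bash
python3 -m creep '[[[-20,20,0],[0,0,0]],[[-38,39,0],[0,0,0]],[[-40,41,0],[0,0,0]],[[-40,41,1],[0,0,0]],[[-33,34,1],[0,0,0]],[[-18,19,0],[0,0,0]],[[0,0,0],[0,0,0]],[[0,0,0],[0,0,0]],[[0,0,0],[0,0,0]]]' 70
python3 -c "
from h import *
to((666.8,84.4,13),8.5)"
```

```text
clock: 21.32
eef_pos: [0.6665, 0.0859, 0.1415]
tool_rot: [0.652, 0.758, -0.0, -0.0]
ft_force: [0.4, -0.0, -0.6]
grip_width: 0.0701
grasp_force: 0.0
t 21.32 tcp [666.5  85.9 141.5] yaw 8.6 shift [ -1.6   0.2 128.5] n 3.0 wz 0.001
```

```bash
python3 -m creep '[[[-0.5,0.1,20],[0,0,0]],[[0,0,35],[0,0,0]],[[0,0,35],[0,0,0]],[[0,0,25],[0,0,0]],[[0,0,10],[0,0,0]],[[0,0,0],[0,0,0]],[[0,0,0],[0,0,0]],[[0,0,0],[0,0,0]]]' 68
python3 -c "
from h import *
to((666.8,84.4,14),8.5)"
```

```text
clock: 22.32
eef_pos: [0.6688, 0.0846, 0.0183]
tool_rot: [0.653, 0.757, 0.001, 0.001]
ft_force: [-0.1, -0.2, 0.3]
grip_width: 0.0681
grasp_force: 0.0
t 22.32 tcp [668.8  84.6  18.3] yaw 8.5 shift [ 0.1 -2.   4.3] n 1.0 wz -0.0
```

```bash
python3 -m creep '[[[0,-1.2,3],[0,0,0]],[[0,0,0],[0,0,0]],[[0,0,0],[0,0,0]]]'
python3 -m creep '[[[0,0,0],[0,0,0]],[[0,0,0],[0,0,0]],[[0,0,0],[0,0,0]],[[0,0,0],[0,0,0]],[[0,0,0],[0,0,0]],[[0,0,0],[0,0,0]]]' 44
python3 -m creep '[[[0,0,-10],[0,0,0]],[[0,0,-30],[0,0,0]],[[0,0,-40],[0,0,0]],[[0,0,-30],[0,0,0]],[[0,0,-15],[0,0,0]],[[0,0,0],[0,0,0]],[[0,0,0],[0,0,0]]]'
python3 -c "
from h import *
to((464.7,-141.1,139),8.5)"
```

```text
clock: 22.7
eef_pos: [0.6666, 0.0842, 0.0137]
tool_rot: [0.653, 0.757, -0.0, -0.0]
ft_force: [0.8, 0.1, 0.8]
grip_width: 0.0683
grasp_force: 0.0
clock: 23.45
eef_pos: [0.667, 0.0843, 0.0142]
tool_rot: [0.653, 0.757, 0.0, 0.0]
ft_force: [0.3, -0.4, 4.4]
grip_width: 0.0496
grasp_force: 62.5
clock: 24.32
eef_pos: [0.6655, 0.0841, 0.1368]
tool_rot: [0.653, 0.757, -0.001, -0.001]
ft_force: [-0.3, -0.5, -0.6]
grip_width: 0.0496
grasp_force: 62.2
t 24.32 tcp [665.5  84.1 136.8] yaw 8.5 shift [-193.1 -231.9   -1.5] n 4.0 wz -0.0
```

```bash
python3 -m creep '[[[-18,-22,0],[0,0,0]],[[-32,-38,0],[0,0,0]],[[-36,-43,0],[0,0,0]],[[-36,-43,0],[0,0,0]],[[-34,-41,0],[0,0,0]],[[-25,-30,0],[0,0,0]],[[-12,-15,0],[0,0,0]],[[0,0,0],[0,0,0]],[[0,0,0],[0,0,0]],[[0,0,0],[0,0,0]]]'
python3 -c "
from h import *
to((464.7,-141.1,22),8.5)"
```

```text
clock: 25.58
eef_pos: [0.4664, -0.14, 0.1385]
tool_rot: [0.652, 0.758, 0.0, -0.0]
ft_force: [-0.5, 0.4, -0.5]
grip_width: 0.0494
grasp_force: 62.3
t 25.57 tcp [ 466.4 -140.   138.5] yaw 8.6 shift [ -0.8  -1.9 116.5] n 2.0 wz 0.001
```

```bash
python3 -m creep '[[[-0.6,-1.5,20],[0,0,0]],[[0,0,35],[0,0,0]],[[0,0,32],[0,0,0]],[[0,0,20],[0,0,0]],[[0,0,7],[0,0,0]],[[0,0,0],[0,0,0]],[[0,0,0],[0,0,0]],[[0,0,0],[0,0,0]],[[0,0,0],[0,0,0]]]'
python3 -m creep '[[[0,0,0.1],[0,0,0]],[[0,0,0],[0,0,0]]]'
```

```text
clock: 26.7
eef_pos: [0.4646, -0.1418, 0.0253]
tool_rot: [0.653, 0.757, 0.0, 0.001]
ft_force: [-0.8, 0.2, -1.5]
grip_width: 0.0496
grasp_force: 62.3
clock: 26.95
eef_pos: [0.4642, -0.1417, 0.0247]
tool_rot: [0.653, 0.757, 0.0, 0.0]
ft_force: [0.4, 0.2, -0.4]
grip_width: 0.0496
grasp_force: 62.3
```

```bash
python3 -m creep '[[[0,0,1.5],[0,0,0]],[[0,0,1.5],[0,0,0]],[[0,0,1],[0,0,0]],[[0,0,0.5],[0,0,0]],[[0,0,0],[0,0,0]],[[0,0,0],[0,0,0]]]'
python3 -m creep '[[[0,0,0.7],[0,0,0]],[[0,0,0.3],[0,0,0]],[[0,0,0],[0,0,0]],[[0,0,0],[0,0,0]]]'
```

```text
clock: 27.7
eef_pos: [0.4642, -0.1417, 0.0201]
tool_rot: [0.653, 0.757, 0.0, 0.0]
ft_force: [0.4, -0.3, -0.8]
grip_width: 0.0494
grasp_force: 62.3
clock: 28.2
eef_pos: [0.4642, -0.1417, 0.0192]
tool_rot: [0.653, 0.757, 0.0, 0.0]
ft_force: [0.1, -0.5, -0.3]
grip_width: 0.0497
grasp_force: 62.4
```

```bash
python3 -m creep '[[[0,0,0.5],[0,0,0]],[[0,0,0],[0,0,0]],[[0,0,0],[0,0,0]]]'
```

```text
clock: 28.58
eef_pos: [0.4642, -0.1417, 0.0191]
tool_rot: [0.653, 0.757, 0.0, 0.0]
ft_force: [-1.2, 0.0, 5.4]
grip_width: 0.0495
grasp_force: 62.9
```

```bash
python3 -m creep '[[[0,0,-0.3],[0,0,0]],[[0,0,0],[0,0,0]],[[0,0,0],[0,0,0]],[[0,0,0],[0,0,0]]]' 68
python3 -m creep '[[[0,0,-15],[0,0,0]],[[0,0,-35],[0,0,0]],[[0,0,-40],[0,0,0]],[[0,0,-30],[0,0,0]],[[0,0,0],[0,0,0]],[[0,0,0],[0,0,0]],[[0,0,0],[0,0,0]]]'
python3 -c "
from h import *
to((648.6,-55.7,138),8.5)"
```

```text
clock: 29.08
eef_pos: [0.4642, -0.1417, 0.0188]
tool_rot: [0.653, 0.757, -0.0, -0.0]
ft_force: [0.6, 0.7, 0.1]
grip_width: 0.0683
grasp_force: 0.0
clock: 29.95
eef_pos: [0.4632, -0.1413, 0.1378]
tool_rot: [0.653, 0.757, -0.001, -0.001]
ft_force: [1.1, 0.4, 0.2]
grip_width: 0.0684
grasp_force: 0.0
t 29.95 tcp [ 463.2 -141.3  137.8] yaw 8.5 shift [ 57.4 196.   -0.6] n 4.0 wz -0.0
```

```bash
python3 -m creep '[[[6,20,0],[0,0,0]],[[12,42,0],[0,0,0]],[[14.5,50,0],[0,0,0]],[[14,47,0],[0,0,0]],[[8,26,0],[0,0,0]],[[3,10,0],[0,0,0]],[[0,0,0],[0,0,0]],[[0,0,0],[0,0,0]],[[0,0,0],[0,0,0]]]' 58
python3 -c "
from h import *
to((648.6,-55.7,14),8.5)"
```

```text
clock: 31.08
eef_pos: [0.6478, -0.0567, 0.1393]
tool_rot: [0.653, 0.757, -0.0, -0.0]
ft_force: [-0.4, 0.5, 0.2]
grip_width: 0.0576
grasp_force: 0.0
t 31.07 tcp [647.8 -56.7 139.3] yaw 8.4 shift [  0.9   1.  125.3] n 3.0 wz -0.001
```

```bash
python3 -m creep '[[[0.8,0.5,20],[0,0,0]],[[0,0,35],[0,0,0]],[[0,0,35],[0,0,0]],[[0,0,23],[0,0,0]],[[0,0,8],[0,0,0]],[[0,0,0],[0,0,0]],[[0,0,0],[0,0,0]],[[0,0,0],[0,0,0]],[[0,0,0],[0,0,0]]]'
python3 -c "
from h import *
to((648.6,-55.7,14),8.5)"
```

```text
clock: 32.2
eef_pos: [0.6495, -0.0552, 0.0188]
tool_rot: [0.653, 0.757, 0.0, 0.001]
ft_force: [-0.1, -0.3, 1.2]
grip_width: 0.0577
grasp_force: 0.0
t 32.2 tcp [649.5 -55.2  18.8] yaw 8.5 shift [-0.4 -1.   4.8] n 1.0 wz -0.0
```

```bash
python3 -m creep '[[[-0.3,-0.5,3.8],[0,0,0]],[[0,0,0],[0,0,0]],[[0,0,0],[0,0,0]]]'
python3 -m creep '[[[0,0,0],[0,0,0]],[[0,0,0],[0,0,0]],[[0,0,0],[0,0,0]],[[0,0,0],[0,0,0]],[[0,0,0],[0,0,0]],[[0,0,0],[0,0,0]]]' 26
python3 -m creep '[[[0,0,-10],[0,0,0]],[[0,0,-30],[0,0,0]],[[0,0,-40],[0,0,0]],[[0,0,-30],[0,0,0]],[[0,0,-15],[0,0,0]],[[0,0,0],[0,0,0]],[[0,0,0],[0,0,0]],[[0,0,0],[0,0,0]]]'
python3 -c "
from h import *
to((474.9,-212.4,139),8.5)"
```

```text
clock: 32.58
eef_pos: [0.6484, -0.0555, 0.0139]
tool_rot: [0.653, 0.757, -0.0, -0.0]
ft_force: [-0.4, 0.3, -0.7]
grip_width: 0.0581
grasp_force: 0.0
clock: 33.33
eef_pos: [0.6488, -0.0556, 0.0144]
tool_rot: [0.653, 0.757, 0.0, 0.0]
ft_force: [-0.2, -0.2, 1.9]
grip_width: 0.0326
grasp_force: 59.8
clock: 34.33
eef_pos: [0.6475, -0.0554, 0.1372]
tool_rot: [0.653, 0.757, -0.001, -0.001]
ft_force: [-0.4, -1.1, -2.1]
grip_width: 0.0322
grasp_force: 59.7
t 34.33 tcp [647.5 -55.4 137.2] yaw 8.5 shift [-129.8 -193.8   -1.3] n 4.0 wz -0.0
```

```bash
python3 -m creep '[[[-13,-20,0],[0,0,0]],[[-26,-39,0],[0,0,0]],[[-31,-46,0],[0,0,0]],[[-30,-45,0],[0,0,0]],[[-20,-30,0],[0,0,0]],[[-10,-15,0],[0,0,0]],[[0,0,0],[0,0,0]],[[0,0,0],[0,0,0]],[[0,0,0],[0,0,0]],[[0,0,0],[0,0,0]]]'
python3 -c "
from h import *
to((474.9,-212.4,20),8.5)"
```

```text
clock: 35.58
eef_pos: [0.4755, -0.2122, 0.139]
tool_rot: [0.652, 0.758, 0.0, -0.0]
ft_force: [0.5, -0.4, -2.1]
grip_width: 0.0323
grasp_force: 60.0
t 35.58 tcp [ 475.5 -212.2  139. ] yaw 8.6 shift [ -0.2  -0.6 119. ] n 2.0 wz 0.001
```

```bash
python3 -m creep '[[[0,-0.5,20],[0,0,0]],[[0,0,35],[0,0,0]],[[0,0,32],[0,0,0]],[[0,0,20],[0,0,0]],[[0,0,7],[0,0,0]],[[0,0,0],[0,0,0]],[[0,0,0],[0,0,0]],[[0,0,0],[0,0,0]],[[0,0,0],[0,0,0]],[[0,0,0],[0,0,0]]]'
python3 -m creep '[[[0,0,1.5],[0,0,0]],[[0,0,1.2],[0,0,0]],[[0,0,0.5],[0,0,0]],[[0,0,0],[0,0,0]],[[0,0,0],[0,0,0]]]'
```

```text
clock: 36.83
eef_pos: [0.4745, -0.213, 0.0254]
tool_rot: [0.653, 0.757, 0.0, 0.0]
ft_force: [0.1, 0.5, -1.3]
grip_width: 0.0324
grasp_force: 59.9
clock: 37.45
eef_pos: [0.4744, -0.2129, 0.0219]
tool_rot: [0.653, 0.757, 0.0, -0.0]
ft_force: [-0.6, 0.9, -1.1]
grip_width: 0.0324
grasp_force: 59.9
```

```bash
python3 -m creep '[[[0,0,1.2],[0,0,0]],[[0,0,0.8],[0,0,0]],[[0,0,0],[0,0,0]],[[0,0,0],[0,0,0]]]'
python3 -m creep '[[[0,0,0.6],[0,0,0]],[[0,0,0.3],[0,0,0]],[[0,0,0],[0,0,0]],[[0,0,0],[0,0,0]]]'
```

```text
clock: 37.95
eef_pos: [0.4743, -0.213, 0.0199]
tool_rot: [0.653, 0.757, -0.0, 0.0]
ft_force: [0.1, 0.3, -1.0]
grip_width: 0.0324
grasp_force: 59.9
clock: 38.45
eef_pos: [0.4744, -0.213, 0.0193]
tool_rot: [0.653, 0.757, 0.0, 0.0]
ft_force: [-0.8, 1.1, 4.1]
grip_width: 0.0323
grasp_force: 60.2
```

Contact. Release, rise and check everything.

```bash
python3 -m creep '[[[0,0,0],[0,0,0]],[[0,0,0],[0,0,0]],[[0,0,0],[0,0,0]],[[0,0,0],[0,0,0]]]' 58
python3 -m creep '[[[0,0,-15],[0,0,0]],[[0,0,-35],[0,0,0]],[[0,0,-45],[0,0,0]],[[0,0,-45],[0,0,0]],[[0,-50,0],[0,0,0]],[[0,-50,0],[0,0,0]],[[0,-50,0],[0,0,0]],[[0,0,0],[0,0,0]],[[0,0,0],[0,0,0]]]'
python3 - <<'E'
from h import *
p=vision.camera("top"); q0=cloud(p).reshape(-1,3); cv2.imwrite("pics/top1.png",p["image"]); s=vision.camera("side"); cv2.imwrite("pics/side1.png",s["image"])
for n,x,y,lo,hi in [("saw",.448,.243,.037,.0465),("can",.432,.169,.03,.1),("nut",.486,-.284,.033,.05),("tape",.464,-.1415,.033,.055),("bush",.4745,-.213,.035,.06),("snut",.6655,-.209,.02,.04),("pbush",.620,.2055,.036,.06)]:
    q=q0[(np.hypot(q0[:,0]-x,q0[:,1]-y)<.031)&(q0[:,2]>lo)&(q0[:,2]<hi)]
    print(n,len(q),np.round(np.hstack(cv2.minEnclosingCircle(q[:,:2].astype(np.float32)*1000)),1) if len(q) else 0,np.median(q[:,2]))
E
```

```text
clock: 38.95
eef_pos: [0.4743, -0.213, 0.0189]
tool_rot: [0.653, 0.757, -0.0, -0.0]
ft_force: [-0.0, -0.9, 0.0]
grip_width: 0.058
grasp_force: 0.0
clock: 40.08
eef_pos: [0.3268, -0.2356, 0.1601]
tool_rot: [0.653, 0.757, 0.0, 0.001]
ft_force: [0.8, -0.2, 0.7]
grip_width: 0.0582
grasp_force: 0.0
saw 634 [448.4 241.9  24.4] 0.0443510667884687
can 844 [432.3 169.5  22. ] 0.05362550289787506
nut 942 [ 485.5 -284.5   26.4] 0.04074567161406298
tape 1065 [ 464.7 -141.8   26.1] 0.04169255581318292
bush 497 [ 475.  -213.5   17.3] 0.04851291620295483
snut 359 [ 665.9 -209.    17.3] 0.025768698175313427
pbush 446 [620.  205.2  17.1] 0.04360854642104274
```

View pics/side1.png

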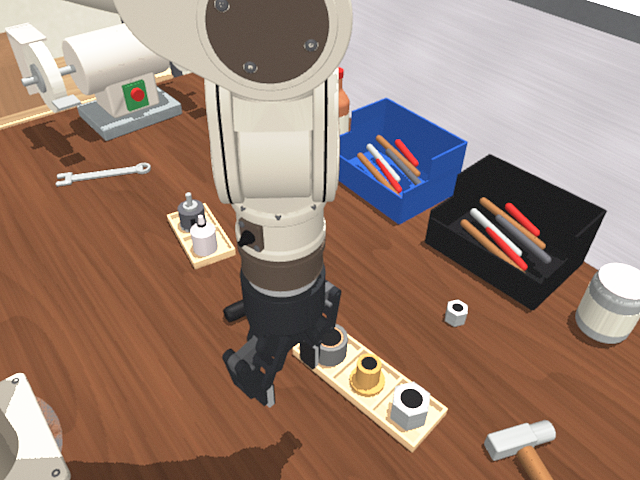

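View pics/top1.png

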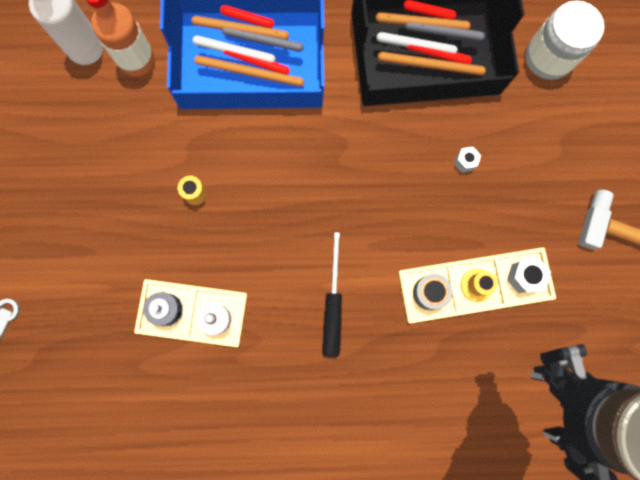

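Both pictures show all five things upright in their own compartments: tape (434,291), bush (480,285) and nut (530,275) in tray_three, and saw (162,309) and can (213,319) in tray_two. The spares haven't moved, and the robot is clear.

```bash
python3 -c "
from workcell import workorder
print(workorder.job_done())"
```

```text
the job is handed in; nothing more can be done
None
```

Both kits are made up and the job is handed in at about 40 s: all five parts stand upright in their own compartments, and the small nut and plain bush are where they started. No verdict came back on hand-in.

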